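# Roll the rolling pin into its V-block cradle

### The arm

A 6-joint arm with a two-finger parallel gripper is mounted at the origin on the work surface. World frame = base frame: x ahead of the robot, y to its left, z up, the work surface at z = 0. Lengths are in mm, angles in rad, forces in N, time in s.
With the tool pointing down it reaches from about 275 to 1000 mm from the base axis. Payload 8.4 kg.
Tool frame: the origin (TCP) lies between the finger pads; the fingertips stand r.tips_ahead ahead of it and the grasp point (between the pads) lies 6 mm ahead of it (r.tips_ahead is the distance from the TCP to the fingertips, in mm); z points along the fingers, y is the line along which they close (so a half turn about z gives the same grasp; the last joint's range is limited). The gripper opens to 85 mm and grips with 20 to 120 N. Pads are 22 mm wide; open, the fingers measure 114 mm over their backs; the gripper's body (76 mm by 85 mm) begins 54 mm behind the grasp point. The pads swing forward as they close: fully open they stand 13 mm farther back than shut.
Start: joints at [-1.269, 0.353, 1.633, -0, 1.155, -0.002], TCP at [186.966, -596.382, 256.281] pointing down, gripper open.
Joint ranges: [-2.63, 2.63], [-0.92, 2.1], [0.06, 2.66], [-1.3, 4.44], [0, 2.69], [-3.02, 3.02]. Speed limits (rad/s): [2.22, 2.22, 2.79, 3.14, 3.14, 3.14].

### API

Orientations are given as [roll, pitch, yaw] about the fixed x, y, z axes, in that order (R = Rz(yaw) Ry(pitch) Rx(roll)).
In Python, from rig import r gives the robot as it stands.
- The arm moves only by the tool carry_out, never from a script. Its arguments are lists of equal length, an entry for each row: "delta_pos": the shift along the tool's x, y, z in m, a list of three; "rot": the turn, a rotation vector about the tool's x, y, z in degrees, a list of three. A call has 1 to 8 rows; each row is the pose to reach, as a shift and turn from the pose commanded when the call began, along the tool's axes at that moment; what a row does not reach only later rows make up. A row lasts 1/8 s, in which the tool goes at most 62.5 mm and 10.7 degrees, less where a joint would pass 70% of its speed; a pose out of reach is approached as far as the arm can. A call with a gripper value outside its range is refused whole. "claw" is the finger opening in m, from 0 to 0.0854, set as the call begins (left out, the last holds). The fingers move at their own pace and stop on an object; "grip_force" is the grip in N (left out, the last holds). Time passes only in rows, so rows that repeat a pose let the fingers close. It gives the time, the measured TCP pose, the force, the opening and the grip force at its end, in the units of the state.
- r.sense(): the state, without advancing time (a new reading comes with each control period).
- r.grab_frame(name): name is "scene" or "top" or "wrist"; returns the picture (420x560x3 uint8, blue, green, red); there is no depth.
- r.camera_info(name): a dict with "fx", "fy", "cx", "cy" (pixels), "pose" (4x4, takes a point from camera to world coordinates); the wrist camera has in their place "hand_eye" (4x4, takes a point from camera to tool coordinates, whose origin is the TCP and whose axes are the flange's). Camera axes: x right, y down, z forward; pixel columns grow to the right and rows downward; lengths in mm; the calibration is good to about 2 mm. A picture is of the moment at which its call begins: read the wrist's pose just before it. camera_info takes no time and is no camera call.
- r.sign_off(): hands the job in; it is judged then, once.
Trained networks look in the newest picture that a camera, given by its name, has taken for a name from the list of things; names that differ only in an ending like _2 or _b are one class to them, and where a whole thing is asked for, a point or a joint stands for the part that bears it (a point fixed in the world has none). Each returns a list of dicts, best first, with "p" (0 to 1); they miss things now and then, are a little off and sometimes report something else, mostly with a low value. They report only what shows in the picture. A call takes as long as a camera call. They do not tell look-alikes from the thing itself.
- r.recognise(thing, camera): "box" ([left, top, right, bottom] in pixels, round what is visible of it).
- r.cut_out(thing, camera): "mask" (420x560 bool, what is visible of it) and "box" ([left, top, right, bottom] in pixels, round what is visible of it).
The state is a dict: "clock": time; "qpos": joint angles; "qvel": joint speeds; "joint_efforts": joint torques, N m; "eef_pos": TCP position; "tcp_rot": TCP orientation; "contact_force": force on the tool from outside, world axes, zero at the start; "wrist_torque": the same for the moment, N m; "opening": opening from 0.0 (shut) to 1.0 (fully open); "grasp_force": force on a finger pad.
Only numpy, scipy, OpenCV 4.12 (cv2) and the standard library are available. Lean on these libraries where they do the work, as an engineer would, in place of code of your own. Each camera call takes 0.05 s, during which the arm holds its last target. There are 200 camera calls.

### The job

Put the blue rolling pin away: push it from the side with your fingertips so that it rolls along the bench, up over the sloped shoulder of the dark wooden cradle, and comes to rest down in the V of both blocks, with its thick barrel lying across both. Only push it, do not lift or carry it. Leave the jar, the bowl and the beaker where they stand.

Things in the scene. Friction and masses are not known exactly. Their poses are not given: they have to be found in the camera images.
- pin: Rolling pin, blue barrel and pale wooden handles, 0.45 to 0.7 kg, rolls freely. Barrel 60 mm thick, 230 long; a handle 80 long, 27 thick at each end, clear of the bench. Origin: middle of its axis, 30 mm up; x along the bar, y and z turn as it rolls. Starts left or right of the cradle, 160 to 210 mm from the V, within 0.2 rad of parallel to it and 20 mm of centred lengthwise.
- cradle: Dark wooden cradle fixed to the bench: two V-blocks, each 32 mm wide in x, 132 long in y, 12 high, centred at x = -65 and +65 mm. Profile, same both ways: ramp from the bench at y = 66 mm to a crest 12 high at y = 21 to 17, then a 30 degree flank down to 2 mm high at y = 0. Origin: bench level, middle; x along the V, within 0.25 rad of world x; y the rolling direction.
- cradle_seat (a point): Point where the middle of the pin's axis is when the pin is seated and centred: 36.6 mm above the bench over the middle of the cradle. Its axes are those of the cradle.
- glaze_jar: Lidded round glaze jar, amber with a white lid, 60 mm in diameter and 75 mm high, standing on the bench on the other side of the cradle from the pin, 160 to 210 mm from the V. Leave alone. Origin at the centre of its underside.
- bowl: Small terracotta bowl, 96 mm across and 48 mm high, standing well to the robot's left. Leave alone. Origin at the centre of its underside.
- tool_beaker: White ceramic beaker, 80 mm across and 95 mm high, with wooden tools sticking out up to 150 mm high, standing well to the robot's right. Leave alone. Origin at the centre of its underside.
Not all that is in view belongs to the job. Of the things that look like the cradle, the smallest one is meant.

How it is judged:
By the outcome, as a careful person would: the job done as asked, in the order asked, and still so for the second after the job is handed in, with the robot touching nothing.
It also fails if it takes over 38 s, if anything falls off the work surface, if the arm or the gripper's body presses on something with over 40 N, if the wrist force passes 120 N, or if a joint passes its speed limit or range.

## Working session

There is one attempt and no reset: what is moved stays moved. The work goes in short steps, Python scripts to look and compute and a tool call to move; the robot and the scene stay as the last step left them, time stands still between calls to the robot, and variables do not carry over. Pictures are saved under pics/ and viewed, at most 10 in all, crops included, and the job is handed in when it is done.

Besides the shell and the picture viewer there is one more tool, called after "Request:" by a JSON object that holds its "name" and its "arguments", one argument or row to a line. carry_out: Moves the arm, as the interface text tells. Its arguments: {"type":"object","properties":{"delta_pos":{"type":"array","items":{"type":"array","items":{"type":"number"}}},"rot":{"type":"array","items":{"type":"array","items":{"type":"number"}}},"claw":{"type":"number"},"grip_force":{"type":"number"}},"required":["delta_pos","rot"]}

```bash
mkdir -p pics; python3 - <<'E'
from rig import r
import cv2,numpy as np
print(r.tips_ahead, r.sense())
ims=[]
for c in ("top","scene"):
    im=r.grab_frame(c); cv2.imwrite(f"pics/{c}1.png",im)
    for t in ("pin","cradle","glaze_jar","bowl","tool_beaker"):
        print(c,t,[(round(d['p'],2),np.round(d['box']).tolist()) for d in r.recognise(t,c)])
    i=r.camera_info(c); print({k:np.round(v,3).tolist() for k,v in i.items()})
E
```

```text
25.0 {'clock': 0.0, 'qpos': array([-1.26940024e+00,  3.53640973e-01,  1.63415546e+00,  1.71526408e-05,
        1.15523273e+00, -2.39954455e-03]), 'qvel': array([ 0.00192348,  0.00081682, -0.00105246, -0.00018974,  0.0003789 ,
       -0.00018274]), 'joint_efforts': array([-3.38956655e-03, -6.05252123e+01, -3.42078102e+01, -2.70824530e-04,
        9.37680539e-03,  1.43029473e-05]), 'eef_pos': array([ 186.83247551, -595.93553675,  255.55703153]), 'tcp_rot': array([-3.14015619e+00, -1.91297082e-05,  3.03788682e-01]), 'contact_force': array([ 0.15968801, -0.6700323 , -0.0651011 ]), 'wrist_torque': array([ 0.01198539, -0.05120223,  0.04242767]), 'grasp_force': 0.0, 'opening': 0.9961137873668036}
top pin [(0.93, [351.0, 100.0, 388.0, 247.0])]
top cradle [(0.97, [271.0, 129.0, 324.0, 200.0]), (0.85, [158.0, 189.0, 242.0, 283.0]), (0.57, [399.0, 218.0, 486.0, 315.0])]
top glaze_jar [(0.75, [203.0, 138.0, 229.0, 163.0])]
top bowl [(0.86, [75.0, 143.0, 109.0, 178.0])]
top tool_beaker [(0.82, [440.0, 150.0, 494.0, 186.0])]
{'fx': 386.419, 'fy': 386.419, 'cx': 277.295, 'cy': 206.548, 'pose': [[-0.001, -0.998, 0.068, 407.116], [-1.0, 0.001, 0.0, -7.086], [-0.0, -0.068, -0.998, 1020.876], [0.0, 0.0, 0.0, 1.0]]}
scene pin [(0.92, [203.0, 209.0, 231.0, 306.0])]
scene cradle [(0.84, [255.0, 228.0, 298.0, 272.0]), (0.82, [111.0, 202.0, 172.0, 248.0]), (0.81, [300.0, 176.0, 353.0, 217.0])]
scene glaze_jar [(0.71, [330.0, 217.0, 348.0, 247.0])]
scene bowl [(0.73, [406.0, 196.0, 436.0, 219.0])]
scene tool_beaker [(0.66, [126.0, 239.0, 152.0, 284.0]), (0.25, [327.0, 217.0, 351.0, 245.0])]
{'fx': 453.648, 'fy': 453.648, 'cx': 276.235, 'cy': 209.877, 'pose': [[0.337, 0.624, -0.705, 1531.36], [0.942, -0.219, 0.255, -396.863], [0.005, -0.75, -0.661, 1046.851], [0.0, 0.0, 0.0, 1.0]]}
```

View pics/top1.png

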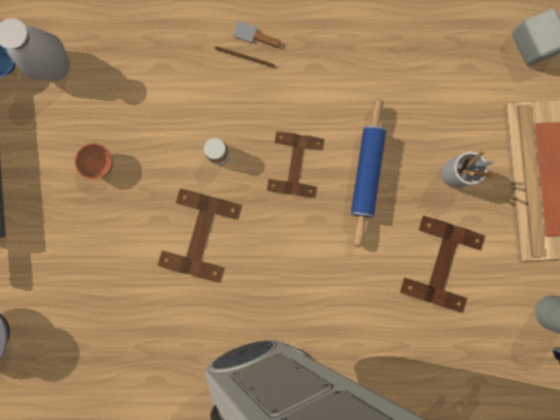

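View pics/scene1.png

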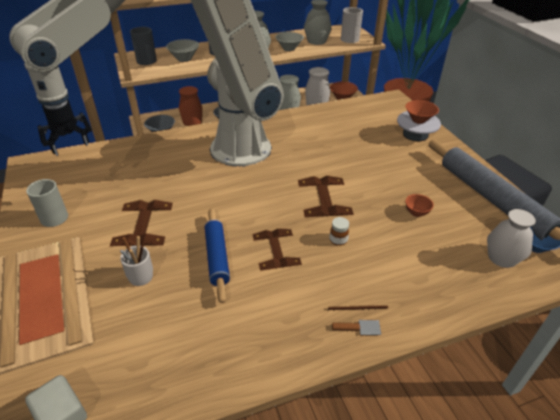

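Cradle look-alikes in the top picture: A (296,165), B (200,235) and C (443,265). A has the smallest box and is the only one between the pin (368,172) and the jar (215,150), so it fits. I'll confirm it in a crop and measure.

```bash
cat > h.py <<'E'
from rig import r
import cv2,numpy as np
def ray(c,uv,z):
    i=r.camera_info(c);P=i['pose'];uv=np.atleast_2d(uv).astype(float)
    d=np.c_[(uv[:,0]-i['cx'])/i['fx'],(uv[:,1]-i['cy'])/i['fy'],np.ones(len(uv))]@P[:3,:3].T
    return (P[:3,3]+d*((z-P[2,3])/d[:,2])[:,None])[:,:2]
def rect(c,mask,z):
    v,u=np.nonzero(mask);w=ray(c,np.c_[u,v],z).astype(np.float32)
    (cx,cy),s,a=cv2.minAreaRect(w);b=cv2.boxPoints(((cx,cy),s,a))
    m=w.mean(0);ev,E=np.linalg.eigh(np.cov(w.T));e=E[:,1]*np.sign(E[0,1])
    return np.round([cx,cy],1),np.round(s,1),round(a,1),'mean',m.round(1),'pca',round(float(np.arctan2(e[1],e[0])),3),len(w)
E
python3 - <<'E'
from h import *
im=r.grab_frame("top")
cv2.imwrite("pics/crop.png",cv2.resize(im[80:320,140:500],None,fx=2.2,fy=2.2,interpolation=cv2.INTER_CUBIC))
for d in r.cut_out("cradle","top"): print('cradle',d['p'],d['box'],rect("top",d['mask'],6))
d=r.cut_out("pin","top")[0]; print('pin',rect("top",d['mask'],30))
b=((cv2.cvtColor(im,cv2.COLOR_BGR2HSV)[...,0]>105)&d['mask']&(im[...,0]>1.5*im[...,2].astype(float)));print('barrel',rect("top",b,32))
for t in("glaze_jar","tool_beaker"):
    d=r.cut_out(t,"top")[0]; print(t,rect("top",d['mask'],75))
E
```

```text
cradle 0.94 [157.5, 189.5, 241.4, 281.8] (array([402.5, 196. ]), array([172.3, 213.8]), 74.5, 'mean', array([401. , 197.3], dtype=float32), 'pca', -0.265, 2809)
cradle 0.88 [401.3, 219.0, 483.3, 310.1] (array([ 328.3, -436.6]), array([171.5, 212.9]), 72.0, 'mean', array([ 327.3, -438.4], dtype=float32), 'pca', -0.29, 2793)
cradle 0.6 [271.1, 131.6, 322.0, 200.6] (array([590. , -56.6]), array([129.8, 164.7]), 80.2, 'mean', array([589.1, -55.9], dtype=float32), 'pca', -0.147, 1575)
pin (array([ 564.3, -242.4]), array([ 61.9, 387.6]), 80.5, 'mean', array([ 563.2, -242. ], dtype=float32), 'pca', -0.162, 2682)
barrel (array([ 570.1, -242.1]), array([ 54.7, 223.9]), 80.7, 'mean', array([ 568.6, -241.9], dtype=float32), 'pca', -0.165, 1802)
glaze_jar (array([610.3, 143.6]), array([69.3, 57.9]), 45.0, 'mean', array([610.2, 143.4], dtype=float32), 'pca', 0.652, 538)
tool_beaker (array([ 565.1, -472.7]), array([ 83.5, 130.8]), 10.2, 'mean', array([ 563.2, -470.6], dtype=float32), 'pca', -1.265, 1373)
```

View pics/crop.png

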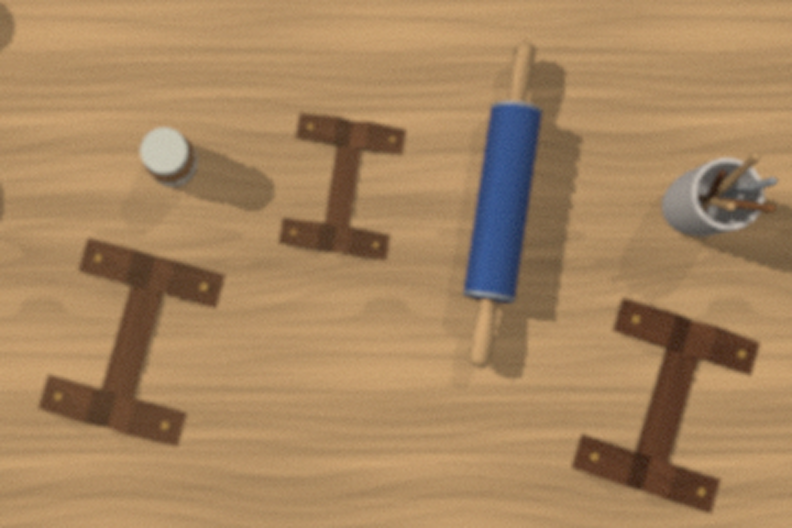

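The crop confirms A: about 130 x 165 mm, against roughly 172 x 213 for the other two. It sits at (350,185) in the crop, between the jar and the pin. I'll move behind the pin at height, with the tool x axis along the rolling direction.

Request:
{"name": "carry_out", "arguments": {
  "delta_pos": [
    [0.05,-0.018,0],
    [0.105,-0.037,0],
    [0.16,-0.057,0],
    [0.215,-0.077,0],
    [0.27,-0.096,0],
    [0.325,-0.115,0],
    [0.38,-0.135,0],
    [0.431,-0.154,0]
  ],
  "rot": [
    [0,0,-8],
    [0,0,-16],
    [0,0,-24],
    [0,0,-32],
    [0,0,-40],
    [0,0,-48],
    [0,0,-56],
    [0,0,-63]
  ],
  "claw": 0.06,
  "grip_force": 20
}}

```text
clock: 1.85
eef_pos: [553.7, -319.1, 256.4]
tcp_rot: [3.141, 0.0, 1.408]
contact_force: [0.8, -0.4, 0.8]
opening: 0.704
grasp_force: 0.0
```

Request:
{"name": "carry_out", "arguments": {
  "delta_pos": [
    [0,0,0.05],
    [0,0,0.1],
    [0,0,0.15],
    [0,0,0.19],
    [0,0,0.214],
    [0,0,0.214]
  ],
  "rot": [
    [0,0,0],
    [0,0,0],
    [0,0,0],
    [0,0,0],
    [0,0,0],
    [0,0,0]
  ]
}}

```text
clock: 2.6
eef_pos: [550.9, -319.8, 40.4]
tcp_rot: [-3.138, -0.001, 1.403]
contact_force: [0.0, 0.2, 0.3]
opening: 0.702
grasp_force: 0.0
```

```bash
python3 - <<'E'
from h import *
a=r.grab_frame("scene");b=r.grab_frame("wrist")
print(r.tips_ahead,r.sense()['eef_pos'])
cv2.imwrite("pics/s2.png",np.hstack([cv2.resize(a[150:330,130:370],(400,300)),cv2.resize(b,(400,300))]))
d=r.cut_out("pin","scene");print([(x['p'],x['box']) for x in d], rect("scene",d[0]['mask'],30))
E
```

```text
25.0 [ 552.61053805 -320.77161496   42.98729471]
[(0.79, [205.7, 209.2, 231.2, 304.1])] (array([ 564.5, -242.3]), array([ 65. , 395.8]), 81.5, 'mean', array([ 581. , -244.4], dtype=float32), 'pca', -0.157, 1541)
```

View pics/s2.png

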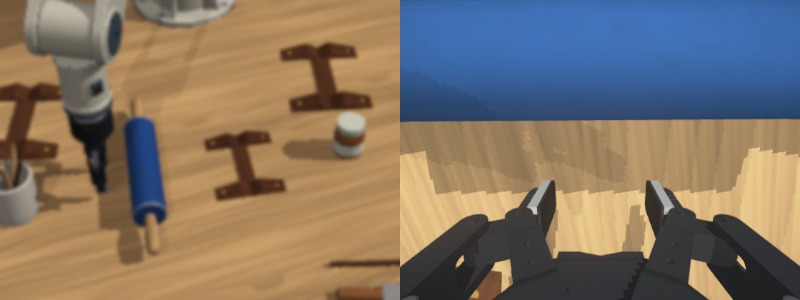

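The gripper stands 80 mm behind the pin, parallel to the barrel (blue edge level at row ~120 in the wrist view). I'll start a slow push.

Request:
{"name": "carry_out", "arguments": {
  "delta_pos": [
    [0.018,0,0],
    [0.03,0,0],
    [0.036,0,0],
    [0.042,0,0],
    [0.048,0,0],
    [0.055,0,0],
    [0.062,0,0],
    [0.07,0,0]
  ],
  "rot": [
    [0,0,0],
    [0,0,0],
    [0,0,0],
    [0,0,0],
    [0,0,0],
    [0,0,0],
    [0,0,0],
    [0,0,0]
  ]
}}

```text
clock: 3.75
eef_pos: [563.9, -251.1, 42.3]
tcp_rot: [-3.142, -0.0, 1.403]
contact_force: [-0.1, -0.7, 0.0]
opening: 0.706
grasp_force: 0.2
```

Request:
{"name": "carry_out", "arguments": {
  "delta_pos": [
    [0.007,0,0],
    [0.014,0,0],
    [0.021,0,0],
    [0.028,0,0],
    [0.035,0,0],
    [0.042,0,0],
    [0.049,0,0],
    [0.056,0,0]
  ],
  "rot": [
    [0,0,0],
    [0,0,0],
    [0,0,0],
    [0,0,0],
    [0,0,0],
    [0,0,0],
    [0,0,0],
    [0,0,0]
  ]
}}

```text
clock: 4.75
eef_pos: [573.2, -195.8, 42.3]
tcp_rot: [3.142, -0.0, 1.403]
contact_force: [0.0, -0.1, 0.6]
opening: 0.701
grasp_force: 0.1
```

```bash
cat > m.py <<'E'
from h import *
s=r.sense();im=r.grab_frame("top")
d=r.cut_out("pin","top")[0];print(s['clock'],s['eef_pos'].round(1),'pin',rect("top",d['mask'],30),s['contact_force'].round(1))
b=d['mask']&(im[...,0]>1.5*im[...,2].astype(float));x=rect("top",b,35);print(x)
C=np.array([590,-56.5]);q=x[0]-C;t=s['eef_pos'][:2]-C
X=np.array([.986,-.165]);Y=np.array([.165,.986]);print('pin in cradle',q@X,q@Y,'tcp',t@X,t@Y)
cv2.imwrite("pics/t.png",cv2.resize(im[80:260,180:420],None,fx=3,fy=3))
E
python3 m.py
```

```text
4.75 [ 573.2 -195.8   42.3] pin (array([ 580.7, -151. ]), array([ 60.1, 390.9]), 83.4, 'mean', array([ 579.4, -150.5], dtype=float32), 'pca', -0.16, 2160) [ 0.  -0.1  0.6]
(array([ 584.7, -150.8]), array([ 44.9, 222.4]), 80.3, 'mean', array([ 585.3, -148.9], dtype=float32), 'pca', -0.178, 1323)
pin in cradle 10.333700000000048 -93.85430000000001 tcp 6.470857743777661 -140.12575278954293
```

Request:
{"name": "carry_out", "arguments": {
  "delta_pos": [
    [0.007,0,0],
    [0.014,0,0],
    [0.021,0,0],
    [0.028,0,0],
    [0.035,0,0],
    [0.042,0,0],
    [0.049,0,0],
    [0.055,0,0]
  ],
  "rot": [
    [0,0,0],
    [0,0,0],
    [0,0,0],
    [0,0,0],
    [0,0,0],
    [0,0,0],
    [0,0,0],
    [0,0,0]
  ]
}}

```text
clock: 5.85
eef_pos: [583.1, -143.0, 43.1]
tcp_rot: [3.14, 0.002, 1.404]
contact_force: [-1.6, -9.1, 5.9]
opening: 0.7
grasp_force: 4.6
```

```bash
python3 m.py
```

```text
5.85 [ 583.1 -143.    43.1] pin (array([596.1, -92.8]), array([ 38.9, 386.5]), 79.5, 'mean', array([590.6, -89. ], dtype=float32), 'pca', -0.169, 987) [-1.6 -9.1  5.9]
(array([597.1, -86.4]), array([ 20. , 222.1]), 80.3, 'mean', array([593.2, -85.7], dtype=float32), 'pca', -0.167, 606)
pin in cradle 11.934100000000024 -28.309900000000003 tcp 7.510211050106703 -86.44885387797711
```

View pics/t.png

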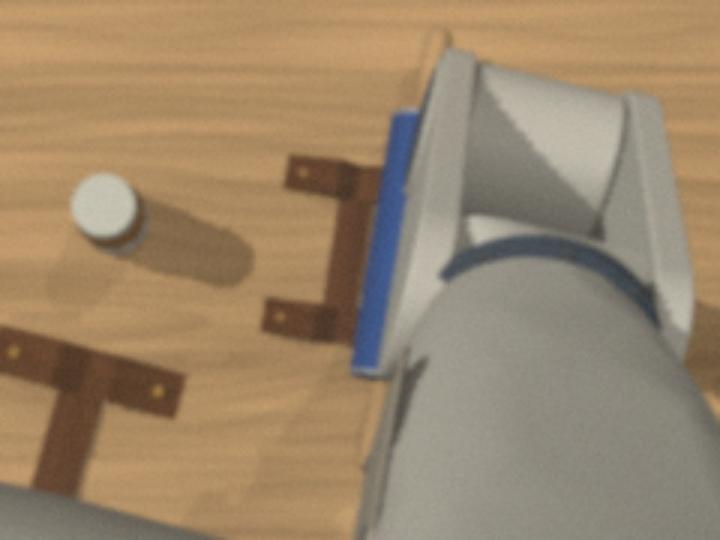

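The pin is on the ramp, with its front edge (blue, columns ~375–400) parallel to the V. The 9 N contact force is low, so I'll keep going slowly.

Request:
{"name": "carry_out", "arguments": {
  "delta_pos": [
    [0.004,0,0],
    [0.008,0,0],
    [0.012,0,0],
    [0.016,0,0],
    [0.02,0,0]
  ],
  "rot": [
    [0,0,0],
    [0,0,0],
    [0,0,0],
    [0,0,0],
    [0,0,0]
  ]
}}

```text
clock: 6.58
eef_pos: [586.2, -123.3, 42.9]
tcp_rot: [3.14, 0.001, 1.403]
contact_force: [-1.3, -6.9, 4.6]
opening: 0.702
grasp_force: 3.5
```

Request:
{"name": "carry_out", "arguments": {
  "delta_pos": [
    [0.003,0,0],
    [0.006,0,0],
    [0.009,0,0],
    [0.012,0,0]
  ],
  "rot": [
    [0,0,0],
    [0,0,0],
    [0,0,0],
    [0,0,0]
  ]
}}

```text
clock: 7.08
eef_pos: [587.5, -110.0, 42.1]
tcp_rot: [-3.141, -0.0, 1.404]
contact_force: [0.2, -0.1, -0.6]
opening: 0.702
grasp_force: 0.0
```

```bash
python3 m.py
```

```text
7.075 [ 587.5 -110.    42.1] pin (array([640.3, -54.7]), array([ 34.1, 312.5]), 75.7, 'mean', array([612.1, -48.1], dtype=float32), 'pca', -0.212, 619) [ 0.2 -0.1 -0.6]
(array([602.4, -45.3]), array([ 13.8, 219.6]), 80.3, 'mean', array([590.6, -42.9], dtype=float32), 'pca', -0.157, 380)
pin in cradle 10.378399999999976 13.089199999999998 tcp 6.377126921494928 -53.15310030825461
```

The force fell to zero, so the pin has dropped in. I'll back away, lift and check.

Request:
{"name": "carry_out", "arguments": {
  "delta_pos": [
    [-0.015,0,0],
    [-0.04,0,0],
    [-0.08,0,0],
    [-0.11,0,-0.03],
    [-0.12,0,-0.09],
    [-0.13,0,-0.15],
    [-0.15,0,-0.19],
    [-0.18,0,-0.22]
  ],
  "rot": [
    [0,0,0],
    [0,0,0],
    [0,0,0],
    [0,0,0],
    [0,0,0],
    [0,0,0],
    [0,0,0],
    [0,0,0]
  ]
}}

```text
clock: 8.18
eef_pos: [557.5, -289.4, 264.8]
tcp_rot: [3.139, 0.001, 1.404]
contact_force: [0.4, -0.4, -0.1]
opening: 0.705
grasp_force: 0.0
```

```bash
python3 m.py; python3 - <<'E'
from h import *
im=r.grab_frame("scene");t=cv2.imread("pics/t.png")
cv2.imwrite("pics/f.png",np.hstack([cv2.resize(t,(400,300)),cv2.resize(im[150:330,160:400],(400,300))]))
d=r.cut_out("pin","scene")[0];print(rect("scene",d['mask'],36.6))
E
```

```text
8.175 [ 557.5 -289.4  264.8] pin (array([599.2, -56.4]), array([ 63.6, 393.3]), 80.5, 'mean', array([597.8, -56.5], dtype=float32), 'pca', -0.16, 2707) [ 0.4 -0.4 -0.1]
(array([602.9, -55.8]), array([ 53.5, 223. ]), 81.1, 'mean', array([600.9, -55.3], dtype=float32), 'pca', -0.157, 1696)
pin in cradle 12.603899999999976 2.818699999999999 tcp 6.3424041304583545 -234.96560116150354Traceback (most recent call last):
  File "<stdin>", line 4, in <module>
IndexError: list index out of range
```

View pics/f.png

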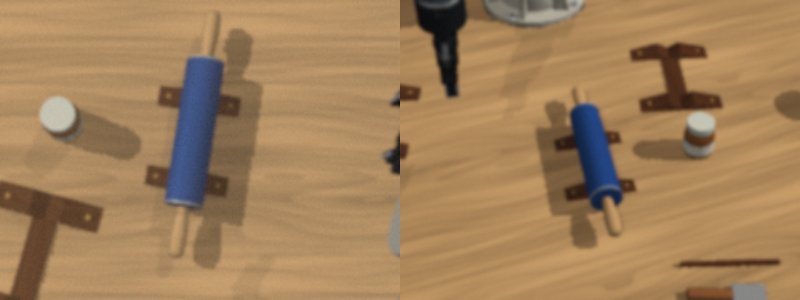

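The pin lies in the V of the small cradle with its barrel across both blocks (left view, about (195,130)), and the jar is undisturbed at (60,115). The robot is clear, so I'll hand the job in.

```bash
python3 -c "
from rig import r
print(r.sign_off())"
```

```text
the job is handed in; nothing more can be done
None
```

The blue rolling pin was pushed, never lifted, over the shoulder of the smallest cradle and now rests in the V across both blocks, about 10 mm off centre lengthwise; I kept clear of the jar, bowl and beaker, and handed the job in at about 8.5 s.

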